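Dole one brass adapter out of a two-bay scoop

ROBOT

A 7-joint arm with a two-finger parallel gripper is mounted at the origin on the work surface. World frame = base frame: x ahead of the robot, y to its left, z up, the work surface at z = 0. Lengths are in mm, angles in rad, forces in N, time in s.
With the tool pointing down it reaches from about 400 to 875 mm from the base axis. Payload 4.4 kg.
Tool frame: the origin (TCP) lies on the centre line of the jaws, within the pads' length; the fingertips stand 8 mm ahead of it and the grasp point (between the pads) lies 11 mm behind it; x points along the fingers, z is the direction in which the jaws open and shut, and the axes are right-handed (so a half turn about x gives the same grasp; the last joint's range is limited). The gripper opens to 85 mm and grips with 20 to 120 N. Pads are 22 mm wide; open, the fingers measure 114 mm over their backs; the gripper's body (76 mm by 85 mm) begins 54 mm behind the grasp point. The pads swing forward as they close: fully open they stand 13 mm farther back than shut.
Start: joints at [-1.309, 0.628, 0.038, 1.517, -0.027, 0.996, -0.02], TCP at [209.25, 615.412, 212.513] pointing down, gripper open.
Joint ranges: [-3.06, 3.06], [-0.37, 2.12], [-1.25, 1.32], [0.18, 2.47], [-1.1, 4.24], [0.23, 1.98], [-2.94, 2.94]. Speed limits (rad/s): [2.57, 2.57, 3.14, 3.14, 3.14, 3.14, 3.14].

INTERFACE

Orientations are given as [roll, pitch, yaw] about the fixed x, y, z axes, in that order (R = Rz(yaw) Ry(pitch) Rx(roll)).
In Python, from cell import ctrl, get_image, camera_params gives the robot as it stands. The module is installed in compiled form; this text tells all that it offers.
- The arm moves only by the shell command python3 -m handwheel 'ROWS'. ROWS is text: rows parted by semicolons, each of 7 numbers parted by spaces: the opening, from -1 (shut) to 1 (fully open), then the shift along the tool's x, y, z in mm, then the turn, a rotation vector about the tool's x, y, z in rad. In form: grip x y z wx wy wz; .... A call has 1 to 10 rows; each row shifts and turns the pose as measured when the row begins, along the tool's axes as they then stand; what a row does not reach is not made up. A row lasts 1/10 s, in which the tool goes at most 50 mm and 8.59 degrees, less where a joint would pass 70% of its speed; a pose out of reach is approached as far as the arm can. A call with a gripper value outside its range is refused whole. The fingers move at their own pace and stop on an object; the grip force is fixed at half the most. Time passes only in rows, so rows that do not move let the fingers close. It gives the time, the measured TCP pose, the force and the opening at its end, in the units of the state.
- ctrl.read_state(): the state, without advancing time (a new reading comes with each control period).
- get_image(name): name is "side" or "top"; returns the picture (480x640x3 uint8, blue, green, red); there is no depth.
- camera_params(name): a dict with "fx", "fy", "cx", "cy" (pixels), "eye" and "orientation" of the camera in the world. Camera axes: x right, y up, looking along -z (the intrinsics and any distortion apply to the point x, -y, -z); pixel columns grow to the right and rows downward; lengths in mm; the calibration is good to about 2 mm. A picture is of the moment at which its call begins. camera_params takes no time and is no camera call.
- ctrl.finish_job(): hands the job in, once; it reports no verdict.
The state is a dict: "clock": time; "qpos": joint angles; "qd": joint speeds; "tau": joint torques, N m; "eef_pos": TCP position; "tool_rot": TCP orientation; "force": force on the tool from outside, world axes, zero at the start; "torque": the same for the moment, N m; "width": finger opening in mm.
Only numpy, scipy, OpenCV 4.12 (cv2) and the standard library are available. Lean on these libraries where they do the work, as an engineer would, in place of code of your own. Each camera call takes 0.05 s, during which the arm holds its last target.

TASK

Pick up the white scoop that holds the two brass adapters, carry it over the green dish and slowly tip its open end down until the front adapter rolls out into the dish; hold the scoop tipped at that angle for about a second after the adapter has dropped, without letting the second adapter out. Then bring the scoop level and set it back down upright on the bench, with the second adapter still in it, and let go.

Things in the scene. Friction and masses are not known exactly. Their poses are not given: they have to be found in the camera images.
- scoop: White plastic scoop, 91 x 50 wide (all in mm), 150 g. Origin on its underside, z up. Open pouring end towards its -x: lip at x = -55, z = 11.5; side walls 32 high. Two V-shaped bays across y, one adapter in each. Grip: upright black square post 24 x 24, centred at x = 24, y = 0, sides along x and y, top at z = 95; grip near z = 73. The grey scoop is not wanted.
- barrel_front: Brass adapter in the scoop's front bay: a cylinder 18 mm diameter, 40 mm long, 60 g. Origin at its centre, y along the cylinder; at the start at x = -30, z = 14 of the scoop. Its ramp up to the lip slopes 15 degrees: it rolls out when the open end is tipped down 17 degrees or more.
- barrel_rear: Identical second brass adapter, in the rear bay, at x = -5, z = 16 of the scoop, to stay there. Origin at its centre, y along the cylinder. The ridge in front of it slopes 38 degrees: it stays while the scoop is tipped less than about 36 degrees, so 20 to 32 degrees lets out the front one alone.
- dish: Green open rectangular dish fixed to the bench: outside 130 (x) x 110 (y) x 40 mm high, walls and floor 5 mm thick. Origin at the centre of its underside, z up; rim at z = 40.
Mind the look-alikes: they are no part of the job. Leave any orange or red look-alike of the scoop alone.

How it is judged (in metres and radians):
On the way:
1. the front adapter lies in the dish while the scoop, off the bench, is still tipped by more than 9 degrees, with the rear adapter still in it (for 0.3 s) (x of barrel_front in the frame of dish between -0.06 and 0.06 m and y of barrel_front in the frame of dish between -0.05 and 0.05 m and z of barrel_front in the frame of dish between 0 and 0.04 m and x of barrel_rear in the frame of scoop between -0.02 and 0.012 m and y of barrel_rear in the frame of scoop between -0.022 and 0.022 m and z of barrel_rear in the frame of scoop between 0.005 and 0.032 m and height (world z) of scoop above 0.03 m and angle between scoop's own z axis and vertical above 0.157 rad), for 0.3 s.
At the end, for the whole second after the job is handed in: The front adapter lies at rest inside the dish; the scoop stands at rest on the bench, upright within 10 degrees and less than 10 mm off the surface, with the rear adapter still in its rear bay (x of barrel_front in the frame of dish between -0.06 and 0.06 m and y of barrel_front in the frame of dish between -0.05 and 0.05 m and z of barrel_front in the frame of dish between 0 and 0.04 m and x of barrel_rear in the frame of scoop between -0.02 and 0.012 m and y of barrel_rear in the frame of scoop between -0.022 and 0.022 m and z of barrel_rear in the frame of scoop between 0.005 and 0.032 m and height (world z) of scoop between -0.01 and 0.01 m and angle between scoop's own z axis and vertical below 0.17 rad and linear speed of each of barrel_front, barrel_rear below 0.05 m/s and linear speed of scoop below 0.03 m/s); the robot touches nothing.
It fails at once if the rear adapter leaves the scoop (distance between barrel_rear and scoop above 0.06 m).
It also fails if it takes over 61 s, if anything falls off the work surface, if the arm or the gripper's body presses on something with over 40 N, if the wrist force passes 120 N, or if a joint passes its speed limit or range.

## Working session

There is one attempt and no reset: what is moved stays moved. The work goes in short steps, Python scripts to look and compute and a shell command to move; the robot and the scene stay as the last step left them, time stands still between calls to the robot, and variables do not carry over. Pictures are saved under pics/ and viewed, and the job is handed in when it is done.

```bash
mkdir -p pics; python3 - <<'E'
from cell import ctrl,get_image,camera_params
import cv2
for n in("top","side"):
    cv2.imwrite(f"pics/{n}0.png",get_image(n)); print(n,camera_params(n))
s=ctrl.read_state(); print(s)
E
```

```text
top {'fx': 447.9026422203614, 'fy': 447.9026422203614, 'cx': 317.8802959686736, 'cy': 235.842461092794, 'eye': array([468.01062253,  56.24065779, 780.84750693]), 'orientation': array([ 0.05499477, -0.00465359, -1.58725378])}
side {'fx': 496.35643152323735, 'fy': 496.35643152323735, 'cx': 318.96887468088033, 'cy': 237.3355201061822, 'eye': array([ 116.15214349, -380.66947837,  619.31826873]), 'orientation': array([ 0.80501871,  0.02179022, -0.73886576])}
{'clock': 0.1, 'qpos': array([-1.30879898,  0.62926711,  0.0384448 ,  1.51830276, -0.02702673,
        0.99630342, -0.0200145 ]), 'qd': array([ 0.00018271, -0.00089817,  0.00168457, -0.00171617, -0.00089563,
        0.0011022 , -0.00096468]), 'tau': array([ 3.90917950e-03, -5.64519238e+01,  1.23085320e+00, -1.93969363e+01,
        1.13817374e-02,  5.49928940e-03, -2.48993751e-05]), 'eef_pos': array([209.03934298, 614.81908431, 211.66122755]), 'tool_rot': array([ 3.13993538,  1.5690333 , -1.90028082]), 'force': array([-0.54400936,  0.0842163 ,  0.01173132]), 'torque': array([-0.05709641,  0.01107912,  0.03392416]), 'width': 85.28039035990658}
```

View pics/top0.png

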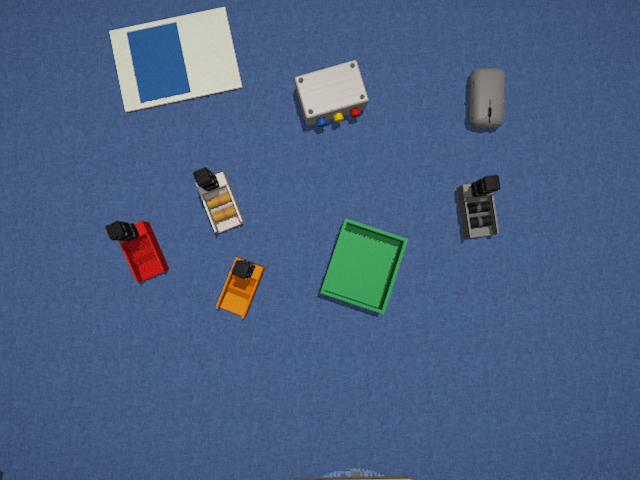

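View pics/side0.png

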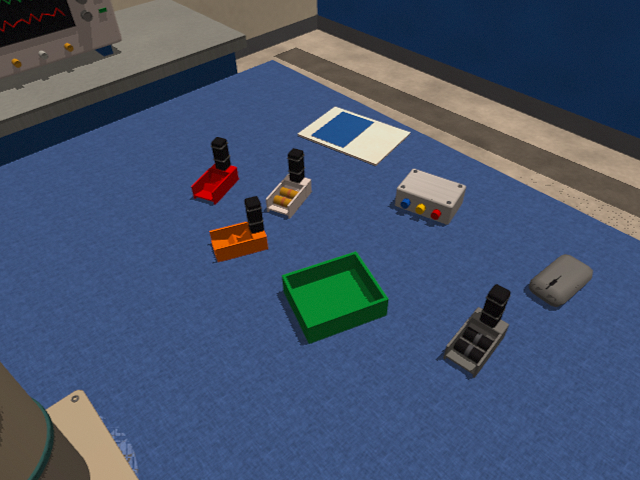

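Candidates: white scoop with two brass adapters (top 219,203; side 290,195), red (142,250), orange (240,287) and grey (480,210). The white one fits, since it is the only white one holding brass cylinders. I'll confirm this in an enlarged crop.

```bash
cat > h.py <<'E'
import numpy as np, cv2
from scipy.spatial.transform import Rotation as R
from scipy.optimize import least_squares
from cell import ctrl,get_image,camera_params
def proj(n,P):
    c=camera_params(n); M=R.from_euler('xyz',c['orientation']).as_matrix()
    p=(np.atleast_2d(P)-c['eye'])@M
    return np.c_[c['cx']+c['fx']*p[:,0]/-p[:,2], c['cy']-c['fy']*p[:,1]/-p[:,2]]
def unproj(n,uv,z):
    c=camera_params(n); M=R.from_euler('xyz',c['orientation']).as_matrix()
    d=M@np.array([(uv[0]-c['cx'])/c['fx'],-(uv[1]-c['cy'])/c['fy'],-1]); return c['eye']+d*(z-c['eye'][2])/d[2]
def crop(src,x0,y0,w,h,k,out):
    im=cv2.imread(src) if isinstance(src,str) else src
    cv2.imwrite(out,cv2.resize(im[y0:y0+h,x0:x0+w],None,fx=k,fy=k,interpolation=cv2.INTER_CUBIC))
E
python3 - <<'E'
from h import *
a=cv2.resize(cv2.imread('pics/top0.png')[155:245,180:260],None,fx=5,fy=5,interpolation=2)
b=cv2.resize(cv2.imread('pics/side0.png')[140:230,255:325],None,fx=5,fy=5,interpolation=2)
cv2.imwrite('pics/c0.png',np.hstack([a,b]))
for uv in [(346,220),(407,237),(382,312),(320,296)]: print(unproj('top',uv,40))
E
```

```text
[534.31545986   5.00790498  40.        ]
[504.41735844 -95.5763281   40.        ]
[381.78206304 -51.10629401  40.        ]
[409.61455107  50.26747122  40.        ]
```

View pics/c0.png

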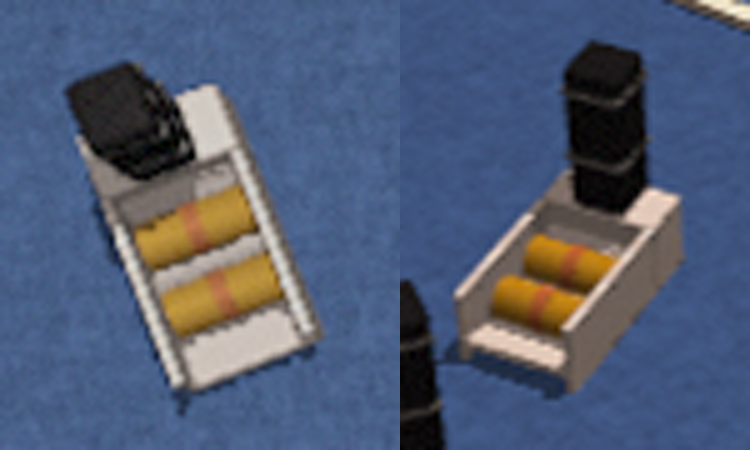

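```bash
python3 - <<'E'
from h import *
T=[((180,382),(-55,25,32)),((318,337),(-55,-25,32)),((215,85),(36,-25,32)),((221,291),(-30,0,22.5)),((194,225),(-5,0,24.5)),((67,90),(36,12,95)),((130,62),(36,-12,95))]
S=[((682,197),(36,-25,32)),((568,328),(-55,-25,32)),((457,297),(-55,25,32)),((572,393),(-55,-25,0)),((682,262),(36,-25,0)),((590,42),(36,12,95)),((645,55),(36,-12,95)),((565,72),(12,12,95))]
ut=np.array([(u/5+180-.4,v/5+155-.4) for (u,v),_ in T]); us=np.array([((u-400)/5+255-.4,v/5+140-.4) for (u,v),_ in S])
mt=np.array([m for _,m in T],float); ms=np.array([m for _,m in S],float)
W=lambda p,m: m@R.from_euler('z',p[2]).as_matrix().T+[p[0],p[1],0]
f=lambda p: np.r_[(proj('top',W(p,mt))-ut).ravel(),(proj('side',W(p,ms))-us).ravel()]
r=least_squares(f,[580,200,0.3],loss='soft_l1',x_scale=[100,100,1]); print(r.x,np.degrees(r.x[2])); print(r.fun.reshape(-1,2).round(1))
print('post',W(r.x,np.array([[24,0,73.]])))
# dish
ot=np.array([(346,220),(407,237),(382,312),(320,296)]);md=np.array([(65,55,40),(65,-55,40),(-65,-55,40),(-65,55,40.)])
os_=np.array([(355,255),(386,294),(309,333),(283,288)])
print([unproj('side',o,40).round() for o in os_])
g=lambda p:np.r_[(proj('top',W(p,md))-ot).ravel(),(proj('side',W(p,md))-os_).ravel()]
r=least_squares(g,[457,-23,-.35],x_scale=[100,100,1]);print(r.x,np.degrees(r.x[2]),r.fun.reshape(-1,2).round(1))
s=ctrl.read_state();print(R.from_euler('xyz',s['tool_rot']).as_matrix().round(3))
E
```

```text
[5.76856156e+02 2.21495244e+02 3.71015781e-01] 21.257638374693798
[[-1.   2.1]
 [-0.8 -0.1]
 [-0.2  0.5]
 [ 0.3  1.5]
 [ 0.1  1. ]
 [-1.4  0.4]
 [ 0.5  0.2]
 [ 0.9 -0.4]
 [ 1.2  0.8]
 [-0.1 -0.3]
 [ 1.4  0.8]
 [ 1.4 -0.6]
 [ 0.8 -1.3]
 [ 1.  -0.9]
 [-0.4 -0.6]]
post [[599.22318483 230.19673858  73.        ]]
[array([527.,   2.,  40.]), array([503., -87.,  40.]), array([372., -60.,  40.]), array([398.,  29.,  40.])]
[ 4.54304598e+02 -2.46497994e+01 -2.87204352e-01] -16.455597206254847 [[-2.8  1.3]
 [ 0.2  2. ]
 [ 4.9  3.2]
 [ 2.3  1.2]
 [-1.  -3.8]
 [ 3.7  4.1]
 [ 1.7 -2.3]
 [-2.4 -9.7]]
[[-0.001 -0.947  0.322]
 [-0.002  0.322  0.947]
 [-1.     0.    -0.002]]
```

The crop confirms it: the white scoop holds both brass adapters, with the pouring end facing the robot. The scoop is at about (577, 221) with yaw 21°, its post at (599, 230), and the dish at about (456, -23). Now I'll move above the post.

```bash
cat >> h.py <<'E'
def need(pos,zyaw,tilt=0):
    """remaining move in tool axes: tool x down, tool z at heading zyaw(deg); tilt: open end down (deg)"""
    s=ctrl.read_state(); C=R.from_euler('xyz',s['tool_rot']).as_matrix()
    a=np.radians(zyaw); z=np.array([np.cos(a),np.sin(a),0]); x=np.array([0,0,-1.]); y=np.cross(z,x)
    T=np.c_[x,y,z]; ys=np.array([-np.sin(a),np.cos(a),0]); T=R.from_rotvec(-ys*np.radians(tilt)).as_matrix()@T
    print('t',round(s['clock'],2),'pos',s['eef_pos'].round(1),'F',s['force'].round(1),'w',round(s['width'],1),'q',s['qpos'].round(2))
    print(' shift',(C.T@(np.array(pos)-s['eef_pos'])).round(1),'rot',R.from_matrix(C.T@T).as_rotvec().round(3))
E
python3 -m handwheel '1 0 -44 -21 0 0 0;1 0 -44 -21 0 0 0;1 0 -44 -21 0 0 0;1 0 -44 -21 0 0 0;1 0 -44 -21 0 0 0;1 0 -44 -21 0 0 0;1 0 -44 -21 0 0 0;1 0 -44 -21 0 0 0;1 0 -44 -21 0 0 0;1 0 -44 -21 0 0 0'
python3 -c "
from h import *
need([599,230,200],21.3)"
```

```text
clock: 1.1
eef_pos: [559.6, 274.1, 204.8]
tool_rot: [2.046, 1.56, -2.974]
force: [1.2, 0.2, -0.4]
width: 85.4
t 1.1 pos [559.6 274.1 204.8] F [ 1.2  0.2 -0.4] w 85.4 q [-0.52  0.6   0.03  1.6  -0.03  0.96  0.79]
 shift [  4.5 -51.  -30.1] rot [ 0.891 -0.009 -0.007]
```

```bash
python3 -m handwheel '1 0 -25 -15 0 0 0;1 0 -25 -15 0 0 0;1 0 0 0 0.145 0 0;1 0 0 0 0.145 0 0;1 0 0 0 0.145 0 0;1 0 0 0 0.145 0 0;1 0 0 0 0.145 0 0;1 0 0 0 0.145 0 0;1 0 0 0 0 0 0'
python3 -c "
from h import *
need([599,230,150],21.3)
cv2.imwrite('pics/s1.png',get_image('side'));cv2.imwrite('pics/t1.png',get_image('top'))"
```

```text
clock: 2.0
eef_pos: [604.5, 213.1, 199.3]
tool_rot: [-2.861, 1.552, -2.505]
force: [-0.1, 0.9, -0.3]
width: 85.2
t 2.0 pos [604.5 213.1 199.3] F [-0.1  0.9 -0.3] w 85.2 q [-0.55  0.65  0.29  1.54 -0.2   0.99  0.15]
 shift [49.2 18.   1.6] rot [-0.016 -0.018  0.005]
```

View pics/s1.png

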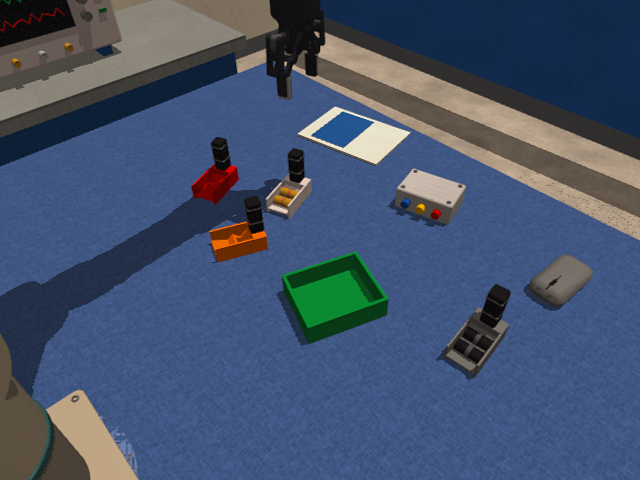

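View pics/t1.png

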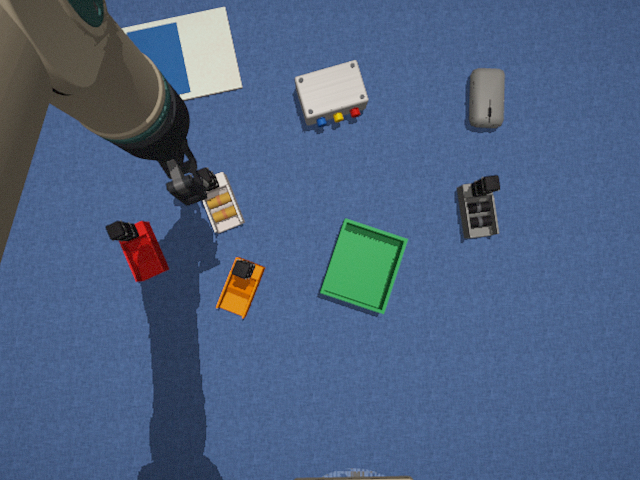

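```bash
python3 -c "
from h import *
s=ctrl.read_state();P=s['eef_pos'];C=R.from_euler('xyz',s['tool_rot']).as_matrix()
L=[P,P-11*C[:,0],P+8*C[:,0],P+C[:,2]*42-4*C[:,0],P-C[:,2]*42-4*C[:,0]]
for n in('side','top'):print(n,proj(n,L).round(0))
import cv2
a=cv2.resize(cv2.imread('pics/t1.png')[120:240,140:260],None,fx=5,fy=5)
cv2.imwrite('pics/c1.png',a)
b=cv2.resize(cv2.imread('pics/s1.png')[0:110,240:350],None,fx=5,fy=5)
cv2.imwrite('pics/c2.png',b)
"
```

```text
side [[301. 103.]
 [301.  97.]
 [302. 107.]
 [313.  90.]
 [289. 112.]]
top [[194. 158.]
 [192. 156.]
 [196. 160.]
 [182. 128.]
 [205. 187.]]
```

View pics/c1.png

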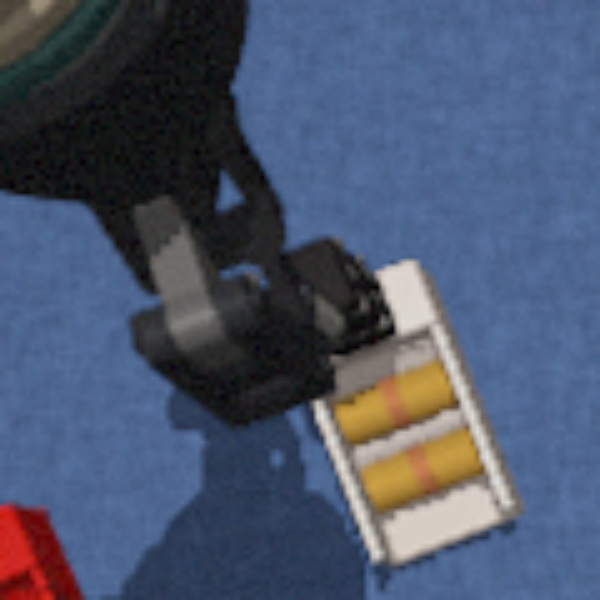

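View pics/c2.png

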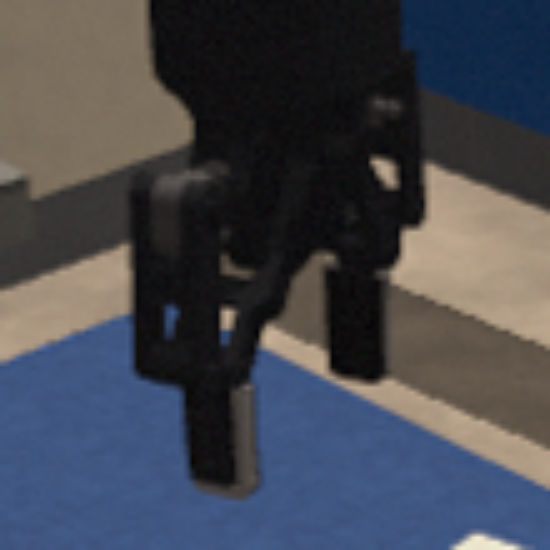

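```bash
python3 -c "
from h import *
W=lambda p,m: np.array(m,float)@R.from_euler('z',p[2]).as_matrix().T+[p[0],p[1],0]
s=ctrl.read_state();P=s['eef_pos'];C=R.from_euler('xyz',s['tool_rot']).as_matrix()
print(P)
o=[]
for n,(x,y,w,h) in(('side',(180,40,240,300)),('top',(160,100,270,240))):
  im=get_image(n);k=3 if 0 else 2
  b=cv2.resize(im[y:y+h,x:x+w],None,fx=k,fy=k,interpolation=2)
  def d(Q,c):
    for u in proj(n,Q): cv2.circle(b,tuple(int(t) for t in ((u-[x,y]+.5)*k)),2,c,-1)
  d(W([456,-23.5,-.31],[(a,e,z) for a in(65,-65) for e in(55,-55) for z in(0,40)]),(0,0,255))
  d(W([577,221.5,.371],[(a,e,z) for a in(36,-55) for e in(25,-25) for z in(0,32)]),(0,0,255))
  d(W([577,221.5,.371],[(a,e,95) for a in(12,36) for e in(12,-12)]),(255,0,255))
  d([P-5*C[:,0]+f*43*C[:,2]+g*11*C[:,1] for f in(1,-1) for g in (1,-1)],(0,255,255))
  d([P],(255,255,0))
  cv2.imwrite('pics/ov_'+n+'.png',b)
"
```

```text
[604.53774961 213.21086299 199.4340847 ]
```

View pics/ov_side.png

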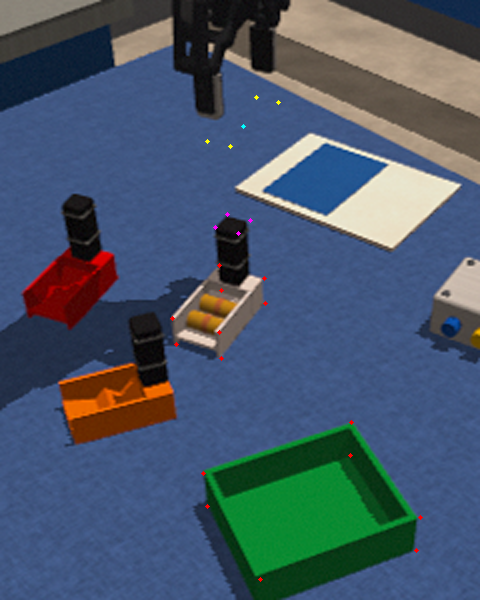

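View pics/ov_top.png

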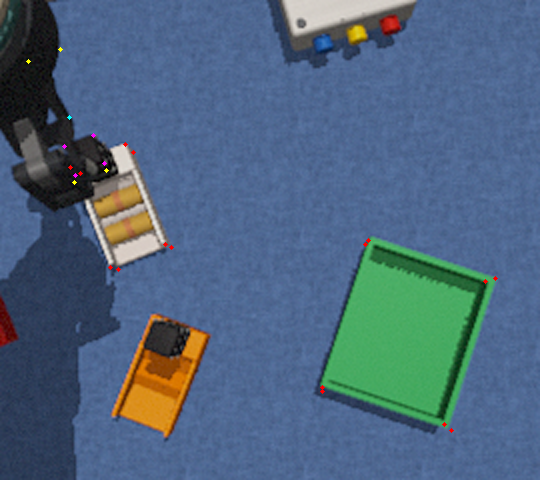

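The objects match in both views, but the finger tips appear about 15 px (roughly 25 mm) higher in the side view than I predicted. I'll close in gradually and compare them with the post itself.

```bash
python3 -m handwheel '1 25 9 1 0 0 0;1 24 9 1 -0.016 -0.018 0.005;1 0 0 0 0 0 0'
cat >> h.py <<'E'
def ov(tag,scoop=(577,221.5,.371),k=5,win={'side':(235,80,120,110),'top':(150,110,120,110)}):
    s=ctrl.read_state();P=s['eef_pos'];C=R.from_euler('xyz',s['tool_rot']).as_matrix();o=[]
    for n,(x,y,w,h) in win.items():
        b=cv2.resize(get_image(n)[y:y+h,x:x+w],None,fx=k,fy=k,interpolation=2)
        for Q,c in (([P],(255,255,0)),([P-5*C[:,0]+f*43*C[:,2] for f in(1,-1)],(0,255,255))):
            for u in proj(n,Q): cv2.circle(b,tuple(int(t) for t in ((u-[x,y]+.5)*k)),3,c,-1)
        b=b[:550,:600]; cv2.imwrite(f'pics/{tag}_{n}.png',b)
E
python3 -c "
from h import *
need([599,230,100],21.3)
ov('a')"
```

```text
clock: 2.5
eef_pos: [600.8, 230.5, 150.6]
tool_rot: [0.326, 1.566, 0.706]
force: [-1.8, 0.3, 0.5]
width: 85.7
t 2.5 pos [600.8 230.5 150.6] F [-1.8  0.3  0.5] w 85.7 q [-0.56  0.7   0.26  1.61 -0.22  0.86  0.16]
 shift [50.6  0.1 -2.1] rot [ 0.008  0.005 -0.002]
```

View pics/a_side.png

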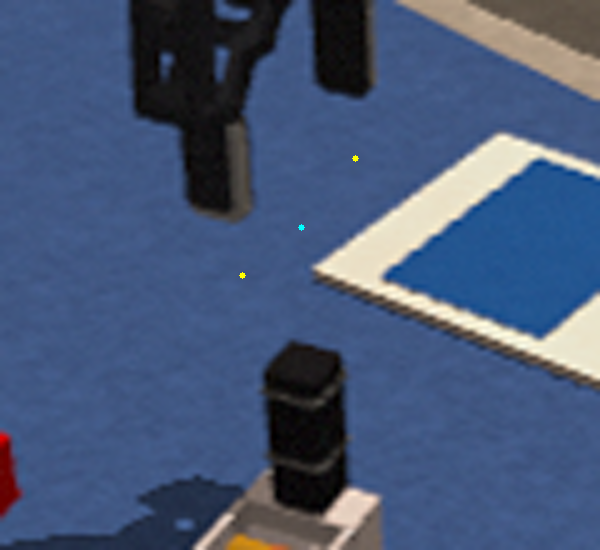

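View pics/a_top.png

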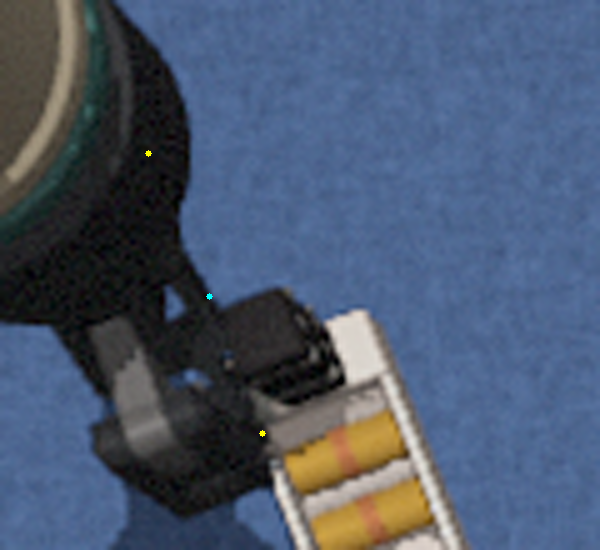

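```bash
python3 -c "
from h import *
for z in (95,145,165,180,200): print(z,proj('side',[[599.2,230.2,z]]).round(1),proj('top',[[599.2,230.2,z]]).round(1))
"
```

```text
95 [[295.9 151.5]] [[201.7 177.2]]
145 [[294.4 128.1]] [[192.8 170.7]]
165 [[293.8 118.2]] [[188.8 167.8]]
180 [[293.3 110.6]] [[185.7 165.5]]
200 [[292.6 100.1]] [[181.3 162.3]]
```

```bash
python3 -m handwheel '1 16 0 -2 0.008 0.005 0;1 16 0 0 0 0 0;1 0 0 0 0 0 0'
python3 -c "
from h import *
need([599,230,62],21.3)
ov('b')"
```

```text
clock: 2.9
eef_pos: [605.4, 228.1, 123.2]
tool_rot: [-0.091, 1.56, 0.277]
force: [-0.7, -0.4, -0.3]
width: 85.4
t 2.9 pos [605.4 228.1 123.2] F [-0.7 -0.4 -0.3] w 85.4 q [-0.55  0.73  0.25  1.63 -0.23  0.8   0.17]
 shift [61.1  4.2 -5.9] rot [-0.004  0.01   0.001]
```

View pics/b_side.png

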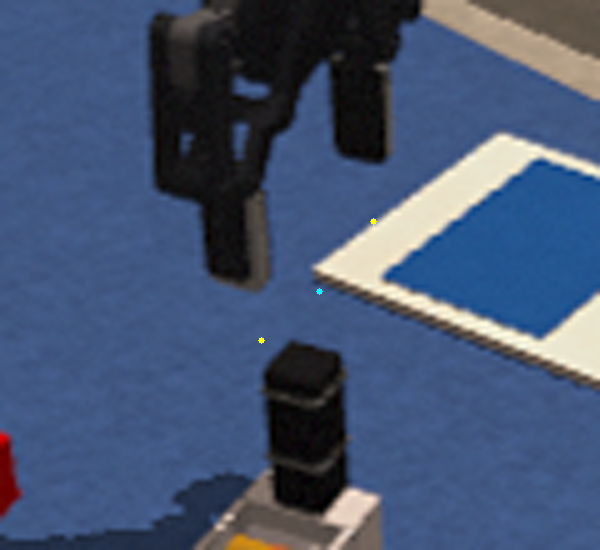

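View pics/b_top.png

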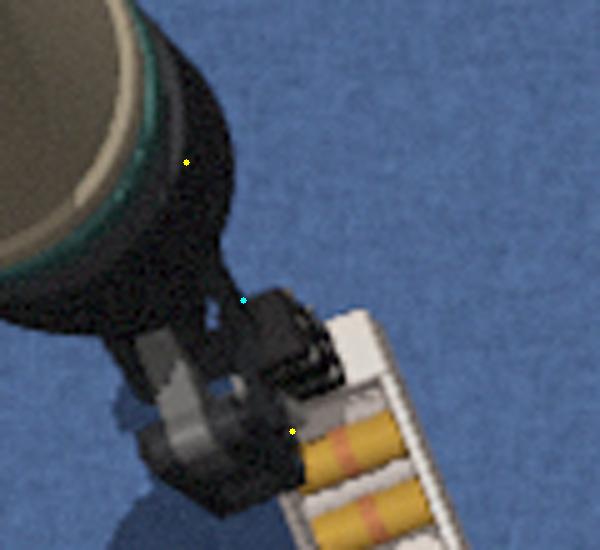

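```bash
python3 -m handwheel '1 10 2 -3 0 0.01 0;1 10 2 -3 0 0 0;1 10 0 0 0 0 0;1 0 0 0 0 0 0'
python3 -c "
from h import *
need([599,230,62],21.3)
ov('d')"
```

```text
clock: 3.4
eef_pos: [600.3, 230.5, 94.2]
tool_rot: [-0.186, 1.566, 0.182]
force: [0.2, -0.9, 0.1]
width: 85.8
t 3.4 pos [600.3 230.5  94.2] F [ 0.2 -0.9  0.1] w 85.8 q [-0.55  0.77  0.24  1.65 -0.25  0.75  0.17]
 shift [32.2  0.1 -1.5] rot [-0.004  0.005  0.001]
```

View pics/d_side.png

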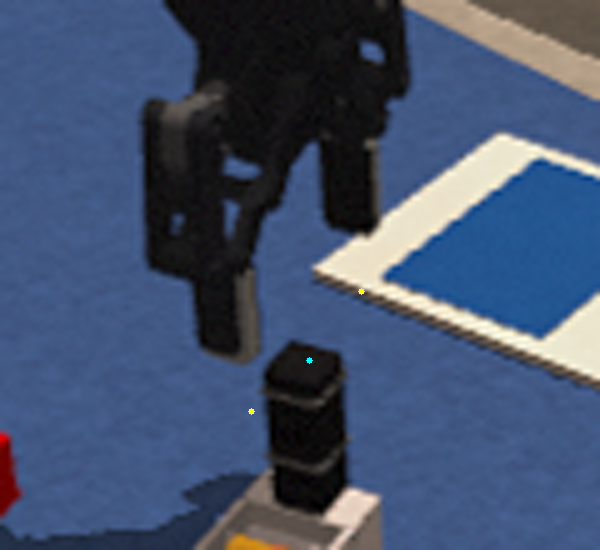

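View pics/d_top.png

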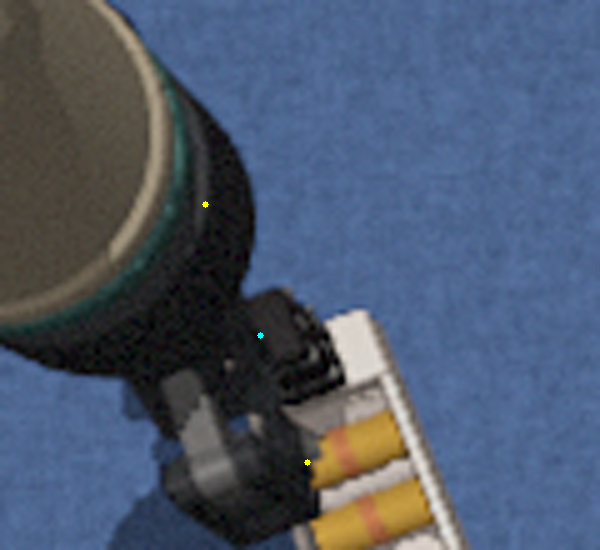

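```bash
python3 -m handwheel '1 10 0 -1 0 0 0;1 10 0 -1 0 0 0;1 9 0 0 0 0 0;1 0 0 0 0 0 0'
python3 -c "
from h import *
need([599,230,62],21.3)
ov('e')"
```

```text
clock: 3.9
eef_pos: [600.0, 230.0, 64.5]
tool_rot: [-0.126, 1.562, 0.241]
force: [-0.6, 0.0, -0.6]
width: 85.5
t 3.9 pos [600.  230.   64.5] F [-0.6  0.  -0.6] w 85.5 q [-0.55  0.8   0.23  1.67 -0.26  0.69  0.18]
 shift [ 2.5  0.3 -1. ] rot [-0.005  0.009  0.001]
```

View pics/e_side.png

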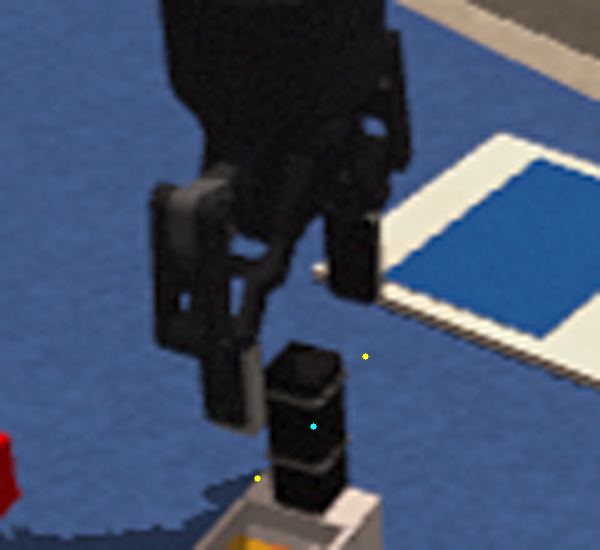

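View pics/e_top.png

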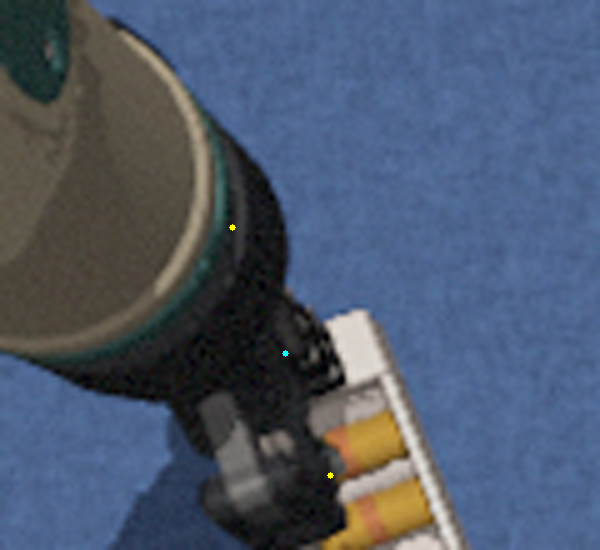

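```bash
python3 -m handwheel '1 8 0 -1 0 0.009 0;1 8 0 0 0 0 0;1 4 0 0 0 0 0;1 0 0 0 0 0 0'
python3 -c "
from h import *
need([599,230,40],21.3)
ov('f')"
```

```text
clock: 4.4
eef_pos: [600.8, 230.1, 44.7]
tool_rot: [-0.463, 1.568, -0.096]
force: [-0.3, -1.0, 0.1]
width: 85.3
t 4.4 pos [600.8 230.1  44.7] F [-0.3 -1.   0.1] w 85.3 q [-0.54  0.84  0.22  1.67 -0.26  0.66  0.19]
 shift [ 4.7  0.5 -1.7] rot [-0.005  0.002  0.001]
```

View pics/f_side.png

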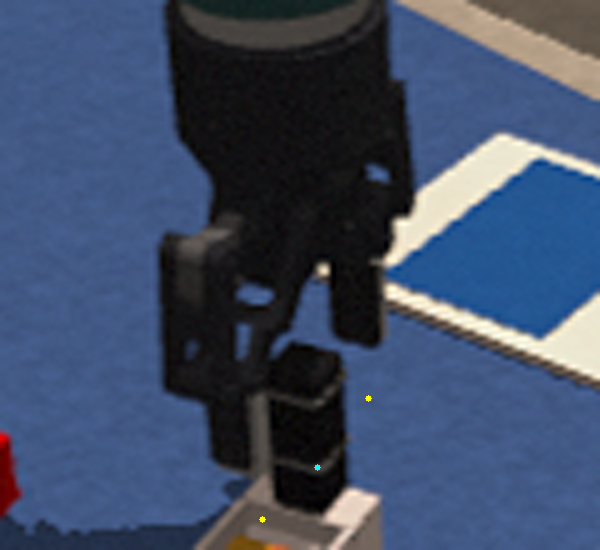

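View pics/f_top.png

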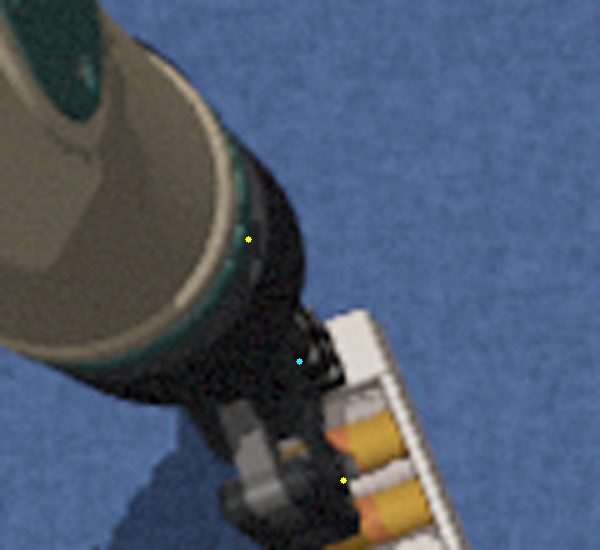

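```bash
python3 -m handwheel '1 6 0 -1 0 0 0;1 0 0 0 0 0 0;-1 0 0 0 0 0 0;-1 0 0 0 0 0 0;-1 0 0 0 0 0 0;-1 0 0 0 0 0 0;-1 0 0 0 0 0 0;-1 0 0 0 0 0 0;-1 0 0 0 0 0 0;-1 0 0 0 0 0 0'
python3 -c "
from h import *
need([599,230,40],21.3)
ov('g')"
```

```text
clock: 5.5
eef_pos: [601.1, 230.1, 40.0]
tool_rot: [-0.223, 1.565, 0.145]
force: [0.1, -0.5, 0.5]
width: 23.4
t 5.5 pos [601.1 230.1  40. ] F [ 0.1 -0.5  0.5] w 23.4 q [-0.54  0.84  0.22  1.67 -0.27  0.65  0.19]
 shift [-0.1  0.7 -2. ] rot [-0.005  0.005  0.001]
```

View pics/g_side.png

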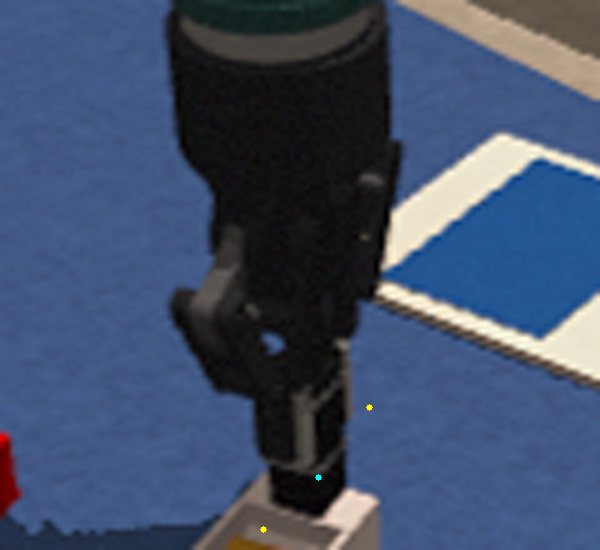

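View pics/g_top.png

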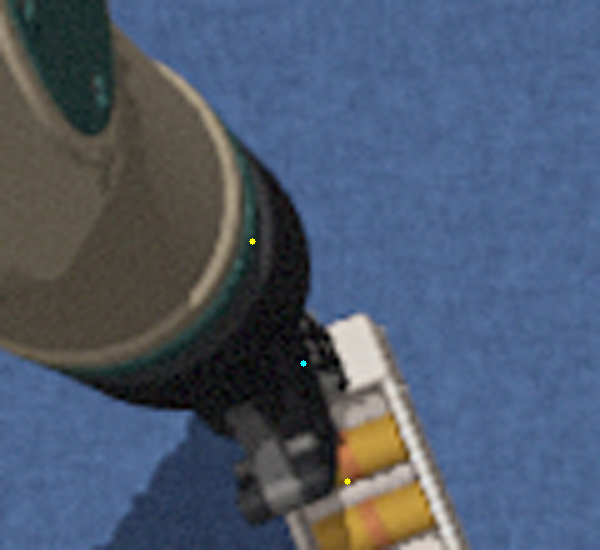

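Gripped, with width 23.4 mm. The readout at the grasp is z=40 where I expected about 62, so I'll use scoop height = readout − 40. Now lifting gently.

```bash
python3 -m handwheel '-1 -5 0 0 0 0 0;-1 -10 0 0 0 0 0;-1 -15 0 0 0 0 0;-1 -15 0 0 0 0 0;-1 -15 0 0 0 0 0;-1 -15 0 0 0 0 0;-1 -15 0 0 0 0 0;-1 -10 0 0 0 0 0;-1 -5 0 0 0 0 0;-1 0 0 0 0 0 0'
python3 -c "
from h import *
need([547,-52,160],-18)
cv2.imwrite('pics/h_s.png',get_image('side'))"
```

```text
clock: 6.6
eef_pos: [600.4, 230.0, 157.0]
tool_rot: [-0.1, 1.562, 0.267]
force: [0.6, 0.3, -3.0]
width: 23.2
t 6.6 pos [600.4 230.  157. ] F [ 0.6  0.3 -3. ] w 23.2 q [-0.57  0.69  0.27  1.61 -0.22  0.87  0.15]
 shift [  -4.1 -244.1 -151. ] rot [ 0.681  0.008 -0.002]
```

View pics/h_s.png

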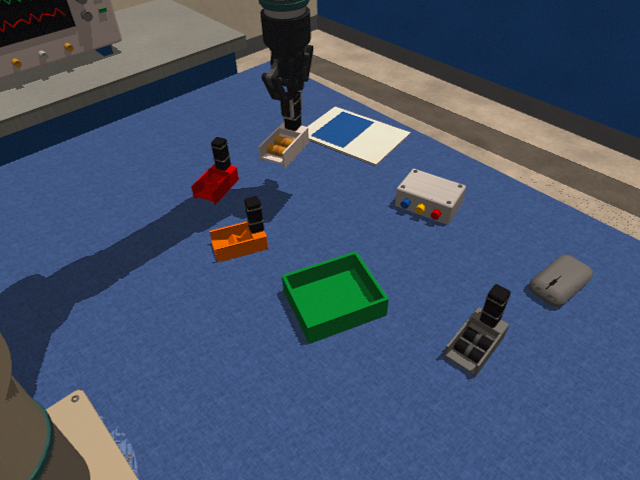

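```bash
python3 -m handwheel '-1 0 -8 -5 0 0 0;-1 0 -16 -10 0 0 0;-1 0 -24 -15 0 0 0;-1 0 -24 -15 0 0 0;-1 0 -24 -15 0 0 0;-1 0 -24 -15 0 0 0;-1 0 -24 -15 0 0 0;-1 0 -24 -15 0 0 0;-1 0 -16 -10 0 0 0;-1 0 -10 -6 0 0 0'
python3 -c "
from h import *
need([547,-52,160],-18)"
```

```text
clock: 7.65
eef_pos: [544.2, -17.1, 149.9]
tool_rot: [-2.831, 1.56, -2.47]
force: [0.5, 0.5, -3.0]
width: 23.4
t 7.65 pos [544.2 -17.1 149.9] F [ 0.5  0.5 -3. ] w 23.4 q [-0.19  0.58  0.25  1.88 -0.2   0.72  0.53]
 shift [ -9.9 -33.7  -9.8] rot [ 0.675 -0.009  0.006]
```

```bash
python3 -m handwheel '-1 0 -16 -5 0 0 0;-1 0 -12 -4 0.03 0 0;-1 0 0 0 0.07 0 0;-1 0 0 0 0.09 0 0;-1 0 0 0 0.1 0 0;-1 0 0 0 0.1 0 0;-1 0 0 0 0.1 0 0;-1 0 0 0 0.1 0 0;-1 0 0 0 0.06 0 0;-1 0 0 0 0.03 0 0'
python3 -c "
from h import *
need([547,-52,150],-18)
cv2.imwrite('pics/i_s.png',get_image('side'));cv2.imwrite('pics/i_t.png',get_image('top'))"
```

```text
clock: 8.65
eef_pos: [540.5, -54.2, 147.8]
tool_rot: [-2.38, 1.555, -2.743]
force: [-0.3, -0.0, -2.6]
width: 23.2
t 8.65 pos [540.5 -54.2 147.8] F [-0.3 -0.  -2.6] w 23.2 q [-0.25  0.61  0.46  1.88 -0.37  0.75  0.05]
 shift [-2.4  4.4  5.3] rot [-0.049 -0.012  0.011]
```

View pics/i_s.png

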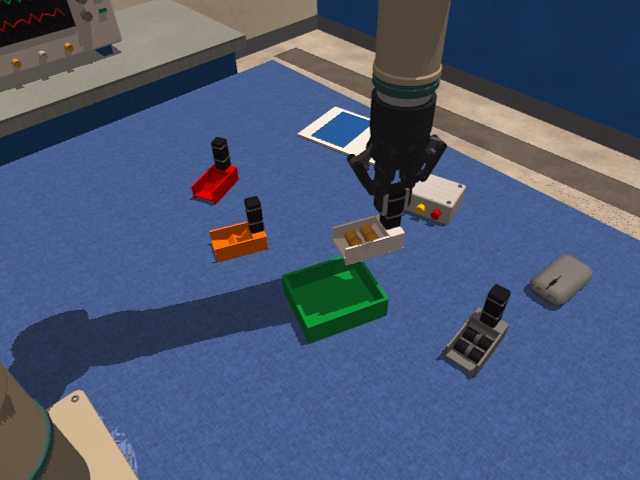

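View pics/i_t.png

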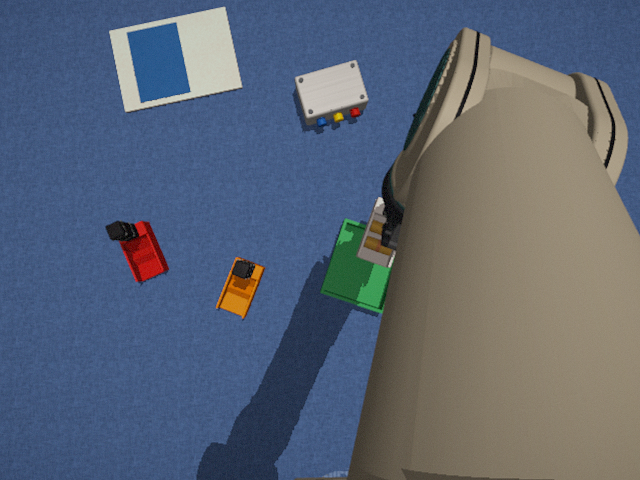

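```bash
python3 -m handwheel '-1 3 2 -4 0 0 0;-1 4 2 -5 -0.02 0 0;-1 4 1 0 -0.02 0 0;-1 3 0 0 0 0 0;-1 0 0 0 0 0 0'
python3 -c "
from h import *
need([532,-48,135],-18)
need([532,-48,135],-18,25)"
```

```text
clock: 9.25
eef_pos: [532.3, -45.2, 132.3]
tool_rot: [-2.502, 1.554, -2.817]
force: [0.1, -0.3, -3.4]
width: 23.3
t 9.25 pos [532.3 -45.2 132.3] F [ 0.1 -0.3 -3.4] w 23.3 q [-0.25  0.62  0.43  1.91 -0.37  0.7   0.08]
 shift [-2.7 -2.8  0.5] rot [-0.001 -0.013  0.01 ]
t 9.25 pos [532.3 -45.2 132.3] F [ 0.1 -0.3 -3.4] w 23.3 q [-0.25  0.62  0.43  1.91 -0.37  0.7   0.08]
 shift [-2.7 -2.8  0.5] rot [ 0.002 -0.45   0.01 ]
```

```bash
python3 -m handwheel '-1 0 -1 0 0 -0.02 0;-1 0 -1 0 0 -0.03 0;-1 0 -1 0 0 -0.03 0;-1 0 0 0 0 -0.03 0;-1 0 0 0 0 -0.03 0;-1 0 0 0 0 -0.03 0;-1 0 0 0 0 -0.03 0;-1 0 0 0 0 -0.02 0;-1 0 0 0 0 0 0'
python3 -c "
from h import *
need([532,-48,132],-18,25)
im=get_image('side');crop(im,260,180,160,170,3.5,'pics/j_s.png')"
```

```text
clock: 10.15
eef_pos: [532.1, -49.8, 132.5]
tool_rot: [-0.048, 1.355, -0.363]
force: [-0.2, -0.5, -2.5]
width: 23.5
t 10.15 pos [532.1 -49.8 132.5] F [-0.2 -0.5 -2.5] w 23.5 q [-0.29  0.54  0.4   2.13 -0.42  0.33  0.11]
 shift [ 0.3  1.7 -0.7] rot [ 0.002 -0.221  0.01 ]
```

View pics/j_s.png

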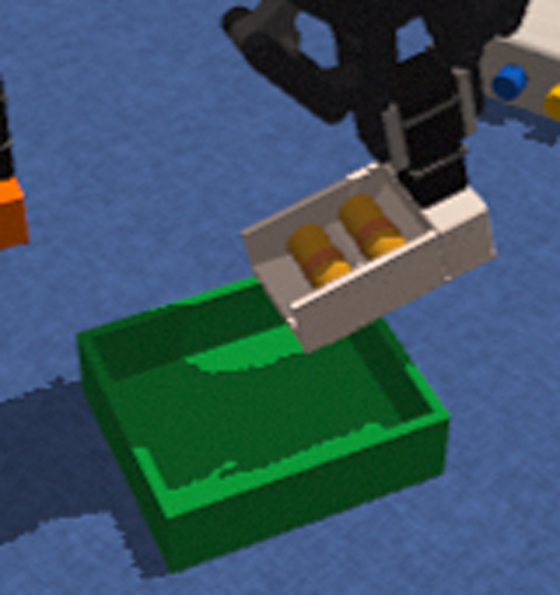

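q6 is down to 0.33 rad and its limit is 0.23, so I can't tip further while pouring toward the robot. I'll level the scoop and turn it to pour sideways toward +y from the −y side, where q5 has room.

```bash
python3 -m handwheel '-1 0 0 0 0 0.02 0;-1 0 0 0 0 0.03 0;-1 0 0 0 0 0.03 0;-1 -2 0 0 0 0.03 0;-1 -4 0 0 0 0.03 0;-1 -4 0 0 0 0.03 0;-1 -4 0 0 0 0.03 0;-1 -4 0 0 0 0.02 0;-1 0 0 0 0 0 0'
python3 -c "
from h import *
need([532,-48,150],-18)
need([473,-106,150],-95)"
```

```text
clock: 11.1
eef_pos: [535.4, -51.7, 152.3]
tool_rot: [-2.363, 1.554, -2.68]
force: [0.2, 1.1, -2.9]
width: 23.3
t 11.1 pos [535.4 -51.7 152.3] F [ 0.2  1.1 -2.9] w 23.3 q [-0.26  0.6   0.45  1.89 -0.35  0.75  0.08]
 shift [ 2.3  2.4 -4.4] rot [-0.003 -0.012  0.012]
t 11.1 pos [535.4 -51.7 152.3] F [ 0.2  1.1 -2.9] w 23.3 q [-0.26  0.6   0.45  1.89 -0.35  0.75  0.08]
 shift [  3.6 -71.  -42.4] rot [ 1.341 -0.002  0.018]
```

```bash
python3 -m handwheel '-1 0 -6 -4 0 0 0;-1 0 -12 -7 0 0 0;-1 0 -14 -8 0 0 0;-1 0 -14 -8 0 0 0;-1 0 -12 -8 0 0 0;-1 0 -8 -5 0 0 0;-1 0 -3 -2 0.03 0 0;-1 0 0 0 0.06 0 0;-1 0 0 0 0.09 0 0;-1 0 0 0 0.1 0 0'
python3 -m handwheel '-1 0 0 0 0.11 0 0;-1 0 0 0 0.11 0 0;-1 0 0 0 0.11 0 0;-1 0 0 0 0.11 0 0;-1 0 0 0 0.11 0 0;-1 0 0 0 0.11 0 0;-1 0 0 0 0.11 0 0;-1 0 0 0 0.09 0 0;-1 0 0 0 0.06 0 0;-1 0 0 0 0.03 0 0'
python3 -c "
from h import *
need([473,-106,150],-95)
need([473,-106,150],-95,25)
im=get_image('side');cv2.imwrite('pics/k_s.png',im)"
```

```text
clock: 12.1
eef_pos: [465.4, -110.7, 153.9]
tool_rot: [-2.102, 1.554, -2.717]
force: [0.5, 0.3, -2.7]
width: 23.2
clock: 13.1
eef_pos: [468.8, -108.0, 154.2]
tool_rot: [-1.013, 1.56, -2.625]
force: [-0.6, -0.0, -2.0]
width: 23.5
t 13.1 pos [ 468.8 -108.   154.2] F [-0.6 -0.  -2. ] w 23.5 q [-0.38  0.62  0.83  2.05 -0.65  0.77 -0.76]
 shift [ 4.1  4.2 -2.2] rot [0.045 0.006 0.009]
t 13.1 pos [ 468.8 -108.   154.2] F [-0.6 -0.  -2. ] w 23.5 q [-0.38  0.62  0.83  2.05 -0.65  0.77 -0.76]
 shift [ 4.1  4.2 -2.2] rot [ 0.047 -0.431 -0.001]
```

View pics/k_s.png

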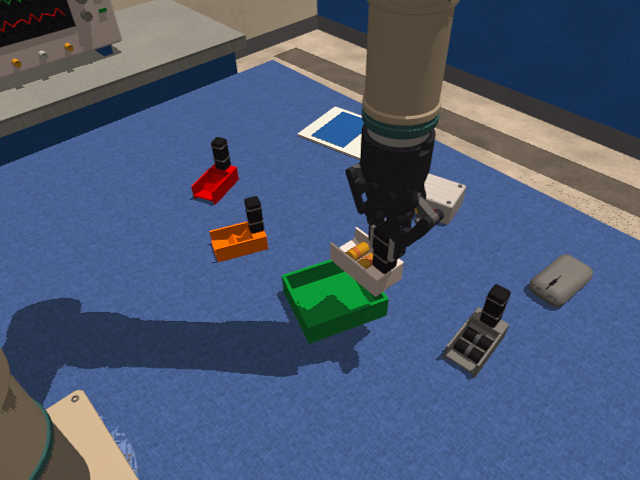

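```bash
python3 -m handwheel '-1 3 1 -4 0.02 -0.01 0;-1 3 1 -4 0.02 -0.02 0;-1 3 0 -3 0 -0.03 0;-1 3 0 0 0 -0.03 0;-1 0 0 0 0 -0.03 0;-1 0 0 0 0 -0.03 0;-1 0 0 0 0 -0.03 0;-1 0 0 0 0 -0.03 0;-1 0 0 0 0 -0.02 0;-1 0 0 0 0 0 0'
python3 -c "
from h import *
need([473,-98,140],-95,25)
P=ctrl.read_state()
C=R.from_euler('xyz',P['tool_rot']).as_matrix()
# scoop axes: x=tool z, z=-tool x ,y=-... 
sx=C[:,2];sz=-C[:,0]; lip=P['eef_pos']-79*sx-40*sz+11.5*sz; print('lip',lip,'dish', R.from_euler('z',-.31).as_matrix().T@(lip-[456,-23.5,0]))
im=get_image('side');crop(im,260,180,160,170,3.5,'pics/l_s.png'); print(proj('side',[lip]))"
```

```text
clock: 14.15
eef_pos: [472.6, -90.9, 139.1]
tool_rot: [-0.034, 1.329, -1.684]
force: [-0.7, -0.0, -3.0]
width: 23.7
t 14.15 pos [472.6 -90.9 139.1] F [-0.7 -0.  -3. ] w 23.7 q [-0.66  0.74  0.98  2.08 -0.59  0.67 -1.  ]
 shift [0.8 1.  7. ] rot [ 0.009 -0.195  0.005]
lip [477.84435957 -21.22048394  92.57296491] dish [20.10773087  8.83467022 92.57296491]
[[343.91409238 255.12116338]]
```

View pics/l_s.png

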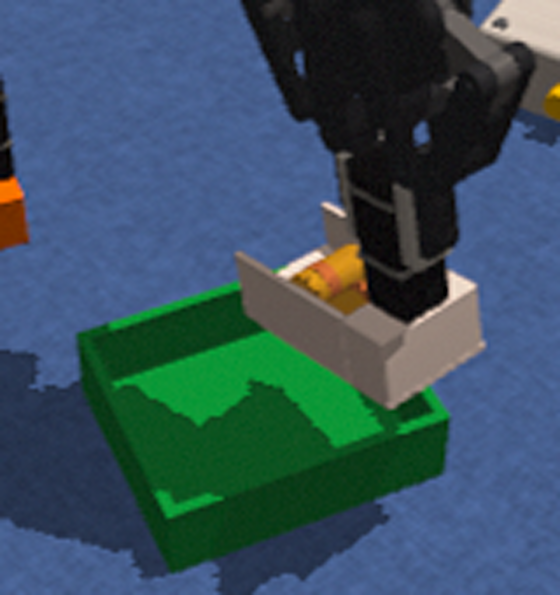

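```bash
python3 -m handwheel '-1 3 0 3 0 0 0;-1 4 0 5 0 0 0;-1 3 0 4 0 0 0;-1 0 0 0 0 -0.02 0;-1 0 0 0 0 -0.02 0;-1 0 0 0 0 -0.02 0;-1 0 0 0 0 -0.02 0;-1 0 0 0 0 -0.02 0;-1 0 0 0 0 -0.01 0'
python3 -c "
from h import *
need([473,-98,140],-95,25)
im=get_image('side');crop(im,260,180,160,170,3.5,'pics/m_s.png')"
```

```text
clock: 15.1
eef_pos: [471.3, -107.6, 132.3]
tool_rot: [-0.017, 1.212, -1.672]
force: [0.1, -0.1, -2.5]
width: 23.4
t 15.1 pos [ 471.3 -107.6  132.3] F [ 0.1 -0.1 -2.5] w 23.4 q [-0.73  0.82  1.04  2.09 -0.57  0.63 -1.05]
 shift [-10.6   0.8  -6.4] rot [ 0.005 -0.078  0.005]
```

View pics/m_s.png

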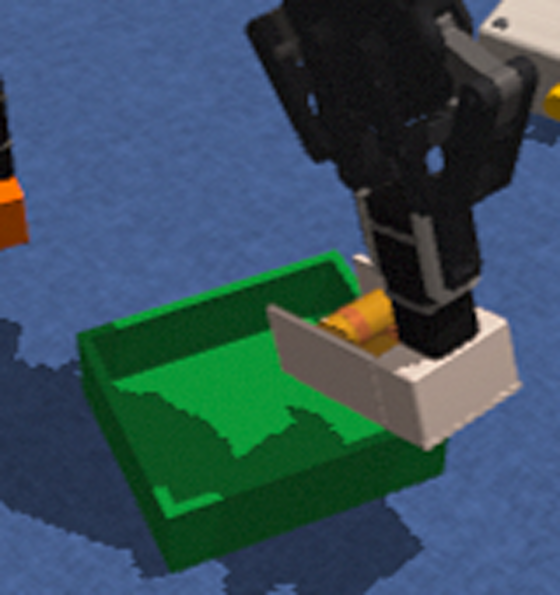

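```bash
python3 -m handwheel '-1 0 0 0 0 -0.02 0;-1 0 0 0 0 -0.02 0;-1 0 0 0 0 -0.02 0;-1 0 0 0 0 -0.02 0;-1 0 0 0 0 0 0'
python3 -c "
from h import *
need([473,-98,140],-95,25)
im=get_image('side');crop(im,260,180,160,170,3.5,'pics/n_s.png')"
```

```text
clock: 15.65
eef_pos: [471.8, -106.7, 132.1]
tool_rot: [-0.014, 1.125, -1.666]
force: [1.2, -0.2, -2.0]
width: 23.4
t 15.65 pos [ 471.8 -106.7  132.1] F [ 1.2 -0.2 -2. ] w 23.4 q [-0.8   0.88  1.09  2.08 -0.54  0.62 -1.11]
 shift [-10.9   0.4  -4.5] rot [0.007 0.009 0.004]
```

View pics/n_s.png

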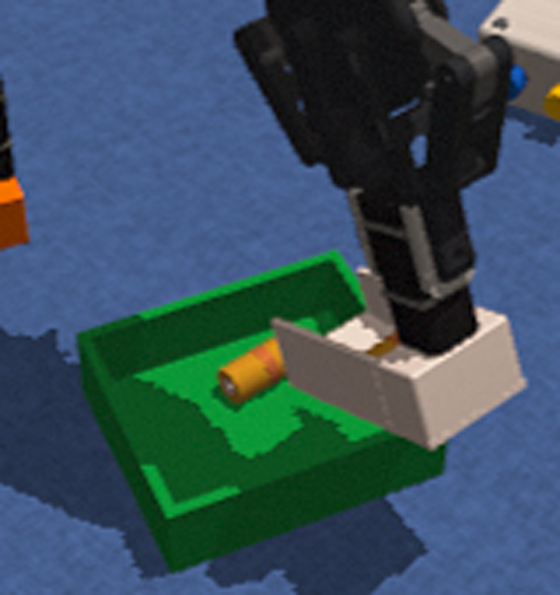

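The front adapter (crop 250,370) has dropped into the dish, and the rear one (crop 385,345) is still in the scoop. I'll hold at 25.5° for over a second.

```bash
python3 -m handwheel '-1 0 0 0 0 0 0;-1 0 0 0 0 0 0;-1 0 0 0 0 0 0;-1 0 0 0 0 0 0;-1 0 0 0 0 0 0;-1 0 0 0 0 0 0;-1 0 0 0 0 0 0;-1 0 0 0 0 0 0;-1 0 0 0 0 0 0;-1 0 0 0 0 0 0'
python3 -m handwheel '-1 0 0 0 0 0 0;-1 0 0 0 0 0 0;-1 0 0 0 0 0 0'
python3 -c "
from h import *
need([473,-106,150],-95,0)
im=get_image('side');crop(im,260,180,160,170,3.5,'pics/o_s.png')"
```

```text
clock: 16.7
eef_pos: [471.8, -108.2, 133.0]
tool_rot: [-0.01, 1.127, -1.666]
force: [0.6, 0.4, -2.7]
width: 23.2
clock: 17.0
eef_pos: [471.8, -108.1, 132.9]
tool_rot: [-0.01, 1.126, -1.666]
force: [-0.4, 0.3, -2.1]
width: 23.1
t 17.0 pos [ 471.8 -108.1  132.9] F [-0.4  0.3 -2.1] w 23.1 q [-0.8   0.88  1.09  2.08 -0.54  0.62 -1.11]
 shift [-16.4   1.    5.4] rot [0.003 0.444 0.004]
```

View pics/o_s.png

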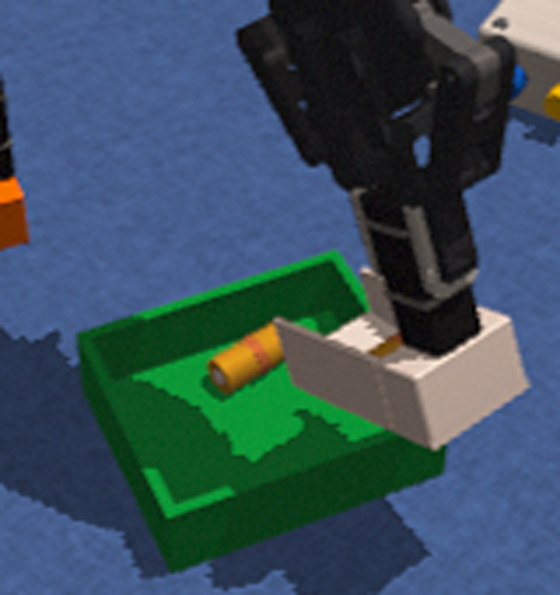

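```bash
python3 -m handwheel '-1 -2 0 0 0 0.02 0;-1 -3 0 0 0 0.04 0;-1 -4 0 0 0 0.05 0;-1 -4 0 0 0 0.05 0;-1 -4 0 0 0 0.06 0;-1 -4 0 0 0 0.06 0;-1 -4 0 0 0 0.06 0;-1 -3 0 0 0 0.05 0;-1 0 0 0 0 0.03 0;-1 0 0 0 0 0.02 0'
python3 -c "
from h import *
need([640,-115,160],-95,0)
need([640,-115,160],-10,0)
for p in [(367,105),(355,125),(325,130)]: print('box',unproj('top',p,0))
for p in [(463,183),(466,240),]: print('grey',unproj('top',p,32))
cv2.imwrite('pics/p_s.png',get_image('side'))"
```

```text
clock: 18.05
eef_pos: [472.7, -102.9, 164.4]
tool_rot: [3.01, 1.557, 1.354]
force: [-1.0, 0.8, -2.1]
width: 23.1
t 18.05 pos [ 472.7 -102.9  164.4] F [-1.   0.8 -2.1] w 23.1 q [-0.39  0.61  0.85  2.04 -0.66  0.8  -0.79]
 shift [  4.7 167.7  -2.1] rot [ 0.002 -0.014 -0.002]
t 18.05 pos [ 472.7 -102.9  164.4] F [-1.   0.8 -2.1] w 23.1 q [-0.39  0.61  0.85  2.04 -0.66  0.8  -0.79]
 shift [  4.7 167.7  -2.1] rot [-1.481 -0.01  -0.012]
box [742.14426151 -39.12838046   0.        ]
box [706.4178161  -17.05904936   0.        ]
box [6.98236177e+02 3.62194863e+01 1.13686838e-13]
grey [ 594.52280972 -194.31889873   32.        ]
grey [ 498.17180807 -196.05187066   32.        ]
```

View pics/p_s.png

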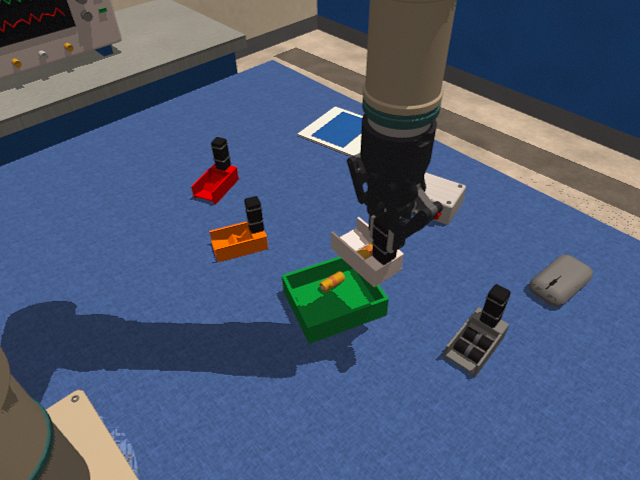

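```bash
python3 -m handwheel '-1 0 8 0 0 0 0;-1 0 16 0 0 0 0;-1 0 22 0 0 0 0;-1 0 24 0 0 0 0;-1 0 24 0 0 0 0;-1 0 24 0 0 0 0;-1 0 22 0 0 0 0;-1 0 14 0 0 0 0;-1 0 8 0 -0.03 0 0;-1 0 0 0 -0.07 0 0'
python3 -m handwheel '-1 0 0 0 -0.11 0 0;-1 0 0 0 -0.13 0 0;-1 0 0 0 -0.13 0 0;-1 0 0 0 -0.13 0 0;-1 0 0 0 -0.13 0 0;-1 0 0 0 -0.13 0 0;-1 0 0 0 -0.13 0 0;-1 0 0 0 -0.13 0 0;-1 0 0 0 -0.13 0 0;-1 0 0 0 -0.1 0 0'
python3 -c "
from h import *
need([640,-115,60],-10,0)
cv2.imwrite('pics/q_s.png',get_image('side'));cv2.imwrite('pics/q_t.png',get_image('top'))"
```

```text
clock: 19.1
eef_pos: [643.4, -111.7, 159.5]
tool_rot: [-2.817, 1.561, 1.925]
force: [-1.0, 0.2, -2.1]
width: 23.4
clock: 20.1
eef_pos: [641.6, -105.9, 154.1]
tool_rot: [3.04, 1.556, 2.823]
force: [-0.2, 1.1, -2.1]
width: 23.2
t 20.1 pos [ 641.6 -105.9  154.1] F [-0.2  1.1 -2.1] w 23.2 q [-0.12  0.74  0.43  1.57 -0.36  0.93  0.21]
 shift [94.  -9.4  1.8] rot [-0.042 -0.015 -0.002]
```

View pics/q_s.png

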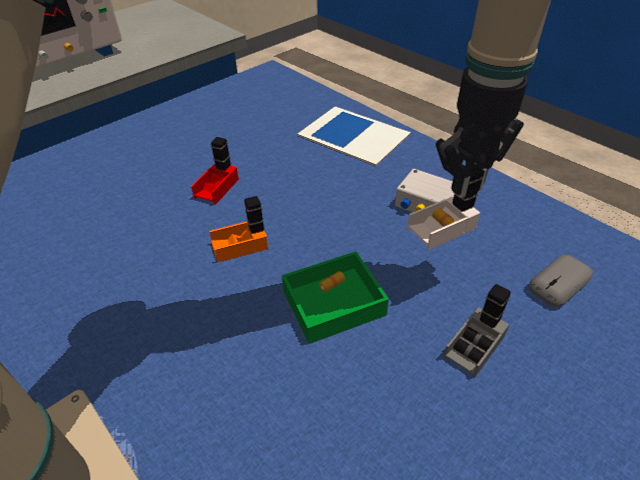

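View pics/q_t.png

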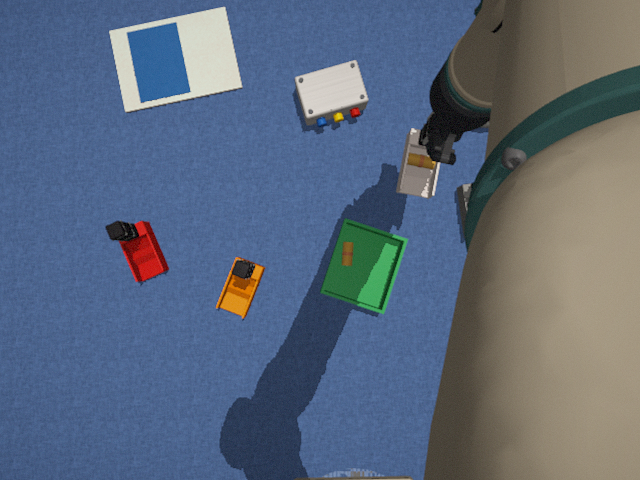

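```bash
python3 -m handwheel '-1 6 0 0 0 -0.005 0;-1 14 0 0 0 -0.005 0;-1 18 0 0 0 0 0;-1 18 0 0 0 0 0;-1 18 0 0 0 0 0;-1 14 0 0 0 0 0;-1 8 0 0 0 0 0;-1 4 0 0 0 0 0;-1 0 0 0 0 0 0'
python3 -c "
from h import *
need([640,-115,40],-10,0)"
```

```text
clock: 21.1
eef_pos: [640.5, -104.7, 47.3]
tool_rot: [-2.858, 1.566, -3.091]
force: [0.0, -0.4, -1.5]
width: 23.5
t 21.1 pos [ 640.5 -104.7   47.3] F [ 0.  -0.4 -1.5] w 23.5 q [-0.09  0.86  0.37  1.65 -0.43  0.72  0.25]
 shift [  7.3 -10.2   1.9] rot [-0.058 -0.005  0.001]
```

```bash
python3 -m handwheel '-1 2 0 0 0 0 0;-1 2 0 0 0 0 0;-1 1 0 0 0 0 0;-1 1 0 0 0 0 0;-1 0 0 0 0 0 0'
python3 -c "
from h import *
need([640,-115,40],-10,0)
im=get_image('side');crop(im,390,130,130,130,4.5,'pics/r_s.png')"
```

```text
clock: 21.6
eef_pos: [642.5, -105.3, 43.4]
tool_rot: [-1.882, 1.57, -2.115]
force: [0.2, 0.6, -2.4]
width: 23.3
t 21.6 pos [ 642.5 -105.3   43.4] F [ 0.2  0.6 -2.4] w 23.3 q [-0.09  0.87  0.37  1.65 -0.43  0.71  0.25]
 shift [  3.4 -10.   -0.1] rot [-0.059 -0.     0.001]
```

View pics/r_s.png

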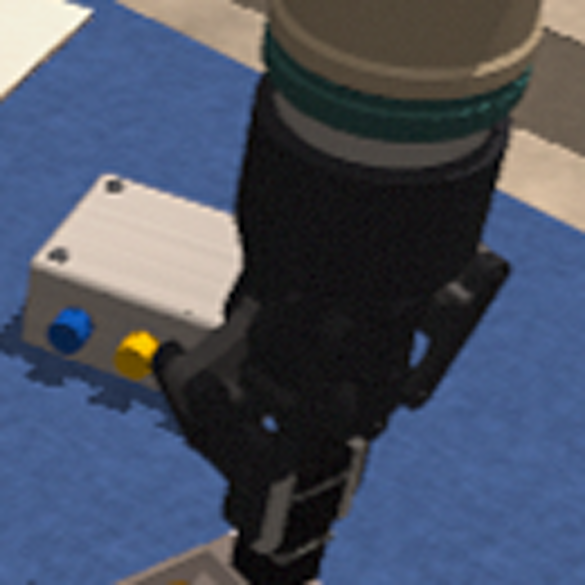

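```bash
for i in 1; do python3 -m handwheel '-1 1.5 0 0 0 0 0;-1 1 0 0 0 0 0;-1 0 0 0 0 0 0'; done
python3 -m handwheel '-1 1.5 0 0 0 0 0;-1 0 0 0 0 0 0'
```

```text
clock: 21.95
eef_pos: [642.7, -105.4, 41.1]
tool_rot: [-1.304, 1.57, -1.537]
force: [0.1, 0.3, -2.5]
width: 23.0
clock: 22.15
eef_pos: [643.0, -105.5, 39.7]
tool_rot: [-0.907, 1.569, -1.14]
force: [0.7, -0.3, -1.2]
width: 23.4
```

```bash
python3 -m handwheel '-1 1 0 0 0 0 0;-1 0 0 0 0 0 0'
python3 -c "
from h import *
need([640,-115,40],-10,0)
im=get_image('side');crop(im,380,170,130,120,4.5,'pics/r2_s.png')"
```

```text
clock: 22.35
eef_pos: [643.1, -105.5, 39.9]
tool_rot: [-0.544, 1.569, -0.777]
force: [-0.4, -0.5, -2.1]
width: 23.1
t 22.35 pos [ 643.1 -105.5   39.9] F [-0.4 -0.5 -2.1] w 23.1 q [-0.09  0.87  0.36  1.65 -0.43  0.7   0.26]
 shift [-0.1 -9.9 -0.8] rot [-0.059  0.001  0.001]
```

View pics/r2_s.png

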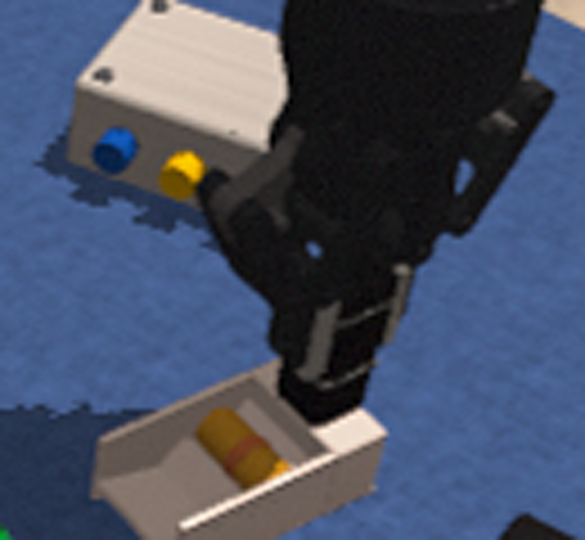

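```bash
python3 -m handwheel '-1 1.5 0 0 0 0 0;-1 0 0 0 0 0 0'
python3 -m handwheel '-1 1.5 0 0 0 0 0;-1 0 0 0 0 0 0'
```

```text
clock: 22.6
eef_pos: [643.4, -105.5, 40.0]
tool_rot: [-0.037, 1.569, -0.27]
force: [0.1, 0.5, -3.4]
width: 23.8
clock: 22.8
eef_pos: [643.7, -105.6, 39.8]
tool_rot: [0.175, 1.569, -0.058]
force: [-0.2, 0.1, -1.5]
width: 23.5
```

```bash
python3 -m handwheel '-1 3 0 0 0 0 0;-1 0 0 0 0 0 0;-1 0 0 0 0 0 0'
python3 -c "
from h import *
need([640,-115,40],-10,0)"
```

```text
clock: 23.1
eef_pos: [644.4, -105.7, 40.2]
tool_rot: [0.424, 1.567, 0.19]
force: [-0.5, -0.4, -1.5]
width: 23.3
t 23.1 pos [ 644.4 -105.7   40.2] F [-0.5 -0.4 -1.5] w 23.3 q [-0.09  0.87  0.36  1.65 -0.43  0.7   0.26]
 shift [  0.2 -10.1  -2.1] rot [-0.058  0.004 -0.002]
```

```bash
python3 -c "
from h import *
s=ctrl.read_state();C=R.from_euler('xyz',s['tool_rot']).as_matrix();P=s['eef_pos']
sx,sz=C[:,2],-C[:,0];sy=np.cross(sz,sx)
im=get_image('side');x,y,k=380,170,4.5
b=cv2.resize(im[y:y+125,x:x+130],None,fx=k,fy=k,interpolation=2)
for z,c in((-40,(0,0,255)),(-8,(0,255,255))):
  for u in proj('side',[P+(a)*sx+e*sy+z*sz for a in(-79,12) for e in(-25,25)]): cv2.circle(b,tuple(int(t) for t in (u-[x,y]+.5)*k),3,c,-1)
cv2.imwrite('pics/r3.png',b)"
```

```text
(no output)
```

View pics/r3.png

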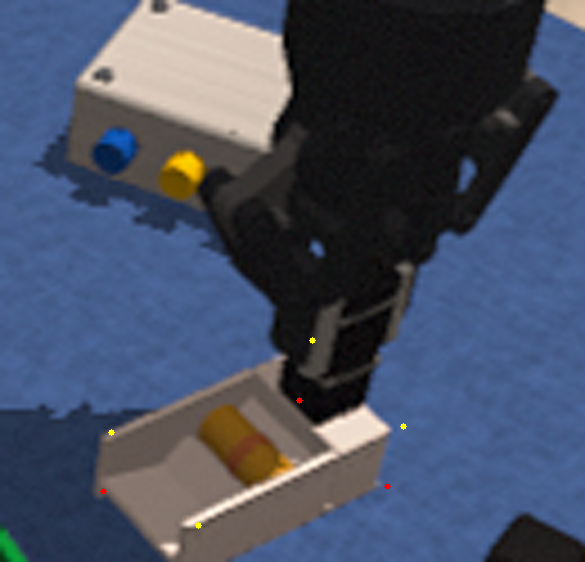

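The base corners line up with z≈0 and the arm stops descending at 40, the same height as at pick-up, so the scoop is on the bench. Releasing.

```bash
python3 -m handwheel '1 0 0 0 0 0 0;1 0 0 0 0 0 0;1 0 0 0 0 0 0;1 0 0 0 0 0 0;1 0 0 0 0 0 0;1 0 0 0 0 0 0;1 0 0 0 0 0 0;1 0 0 0 0 0 0'
python3 -c "
from h import *
need([640,-115,40],-10,0)
im=get_image('side');crop(im,380,150,130,130,4.5,'pics/u.png')"
```

```text
clock: 23.95
eef_pos: [644.3, -105.7, 38.6]
tool_rot: [0.37, 1.568, 0.138]
force: [-0.7, 0.1, -0.5]
width: 85.5
t 23.95 pos [ 644.3 -105.7   38.6] F [-0.7  0.1 -0.5] w 85.5 q [-0.09  0.87  0.36  1.65 -0.43  0.7   0.26]
 shift [ -1.4 -10.1  -2. ] rot [-0.058  0.003 -0.001]
```

View pics/u.png

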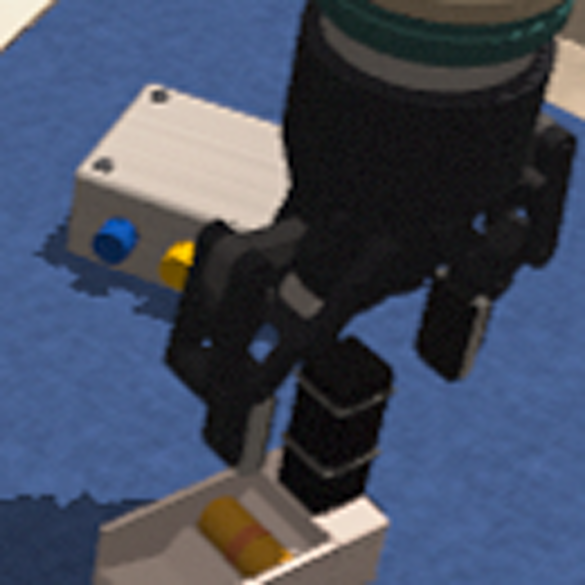

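Released: the scoop stands upright and the fingers are clear of the post. Raising the gripper straight up.

```bash
python3 -m handwheel '1 -8 0 0 0 0 0;1 -14 0 0 0 0 0;1 -18 0 0 0 0 0;1 -18 0 0 0 0 0;1 -20 0 0 0 0 0;1 -20 0 0 0 0 0;1 -20 0 0 0 0 0;1 -15 0 0 0 0 0;1 -8 0 0 0 0 0;1 0 0 0 0 0 0'
python3 -m handwheel '1 0 0 0 0 0 0;1 0 0 0 0 0 0;1 0 0 0 0 0 0;1 0 0 0 0 0 0;1 0 0 0 0 0 0'
python3 -c "
from h import *
cv2.imwrite('pics/v_s.png',get_image('side'));cv2.imwrite('pics/v_t.png',get_image('top'))"
```

```text
clock: 25.0
eef_pos: [645.1, -106.9, 195.7]
tool_rot: [0.152, 1.56, -0.082]
force: [-0.5, 0.1, 0.1]
width: 85.7
clock: 25.5
eef_pos: [643.3, -106.4, 193.2]
tool_rot: [0.221, 1.565, -0.014]
force: [-0.5, -0.3, -0.1]
width: 85.4
```

View pics/v_s.png

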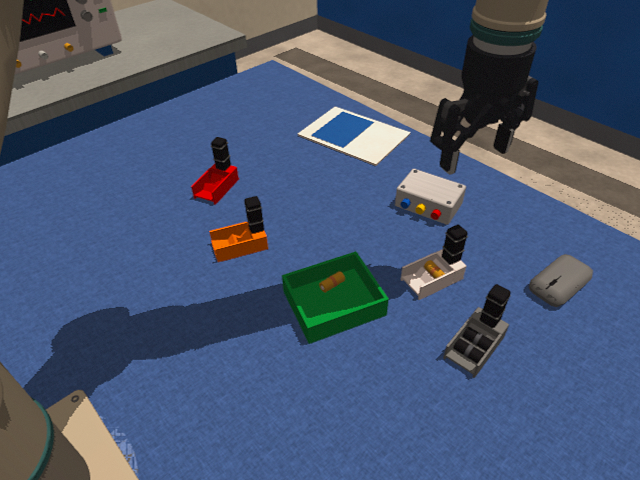

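View pics/v_t.png

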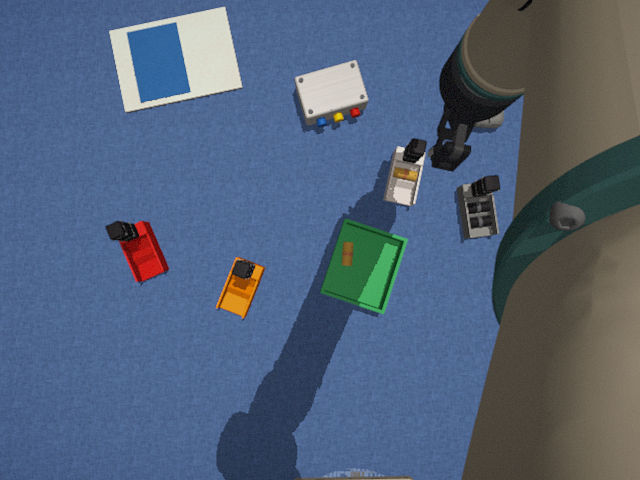

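The pictures show the front adapter in the dish (side 333,281; top 348,253). The white scoop is upright on the bench with the rear adapter in its rear bay (side 434,270; top 406,174), and the gripper is well clear.

```bash
python3 -c "
from cell import ctrl
print(ctrl.finish_job(), ctrl.read_state()['clock'])"
```

```text
the job is handed in; nothing more can be done
the job is handed in; nothing more can be done
```

I picked up the white scoop, tipped it to about 25° over the green dish until the front adapter rolled out, and held it there for about 1.3 s. I then levelled it, set it down on clear bench at about (640, -106) with the rear adapter still in it, let go and raised the gripper. I handed the job in at about 25.6 s; it reports no verdict.

**Last checks:** the final side and top pictures show the front adapter resting in the dish. The scoop stands upright with the second adapter in its rear bay, and the gripper is well clear of everything.

**What disagreed:**
- **Fingertip height:** before gripping, the fingertips looked about 25 mm higher in the side camera than the TCP reading implied. I set the grip height from the picture and judged height relative to the grasp reading (z = 40).
- **First tipping direction:** pouring toward the robot brought joint 6 close to its limit at about 12° of tilt. I levelled the scoop and poured sideways instead.
- **Set-down contact:** the force reading did not clearly show the scoop touching the bench. I took it as down because the arm stopped at the pick-up height and the scoop's base lined up with the bench in the picture.

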